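# Seat a pneumatic valve in its assembly fixture and lock the eccentric clamp

### The job

Get the pneumatic valve ready for fitting: with a fingertip, push it along the fixture until its end is right up against the brass stop. Then push the red knob of the clamp lever with a finger, round to the end of its swing where the lever lies alongside the valve, so that the eccentric locks the valve against the fence. Only slide the valve, never lift or tip it, and leave the other things on the bench where they are.

Things in the scene. Friction and masses are not known exactly. Their poses are not given: they have to be found in the camera images.
- fixture: Assembly fixture, screwed to the bench at a new place and yaw each time: aluminium plate, x -66 to +50, y -98 to +109 mm, 12 mm thick. Origin on the bench, z up; +y is the end with the stop (towards the robot), -y the far end, -x the side with the clamp lever (robot's right). A steel fence runs along y (-40 to +85 mm, top 48 mm above the bench) on the +x side.
- valve: Silver pneumatic valve, 0.24 kg, lying loose on the plate between fence and eccentric, half a turn from the fixture's axes: its own -y end looks to the stop, its two short ports to the fence. Block x -9.5 to +26.5, y -66 to +66, z 0 to 38 mm from the origin, which is on its underside 12 mm above the bench. It starts 24 to 42 mm short of the stop, 1 to 2.5 mm off the fence; slides with 1 to 2.5 N.
- valve_end (a point): Centre of the valve's end face that must meet the stop, 31 mm above the bench.
- valve_tail (a point): Centre of the valve's other, far end face (36 mm wide, 38 mm high), 31 mm above the bench, 132 mm from valve_end. Nothing stands beyond it on the plate, so it can be pushed here towards the stop.
- stop_face (a point): Centre of the face of the 16 mm brass stop button, 32 mm above the bench; it looks to fixture -y. Axes are the fixture's.
- fence_face (a point): Middle of the fence face that backs the valve; it looks to fixture -x, 41 mm above the bench. Axes are the fixture's.
- pivot (a point): Point on the upright pivot axis of the lever, 62 mm above the bench. Under the lever a steel eccentric, 34 mm disc with its centre 8 mm off the axis, turns with it and presses on the valve's side.
- lever_knob (a point): Point in the outer end of the lever, 78 mm from the pivot axis, 67 mm above the bench. Here a red knob, up to 20 mm in diameter, stands on the arm from 59 to 87 mm above the bench. The dark steel arm below it is 11 mm wide (15 mm at its end) from 48 to 59 mm above the bench; under it is only the plate (top at 12 mm) or the bench.
- lever (a joint): Angle of the lever, rad: 1.40 at its hard stop, clamped (arm points to fixture -y, alongside the valve); 0 open (arm points 1.40 rad short of that, near fixture -x). It grows counterclockwise seen from above: push the knob from its fixture +y side, towards -y and at last towards the valve. Starts at 0 to 0.3, stays where left. Light until the eccentric meets the valve at 0.4 to 1.0, then up to 20 N.
- solenoid: bystander: blue solenoid coil with a black top, 25 x 42 x 55 mm
- silencer_a: bystander: small bronze silencer, 14 x 40 mm
- silencer_b: bystander: small bronze silencer, 14 x 40 mm
- elbow: bystander: white push-in elbow, 29 x 29 x 13 mm
- union: bystander: white push-in union with blue collars, 12 x 42 mm
- gauge: bystander: round pressure gauge on its back, 57 x 40 x 22 mm
- screwdriver: bystander: red screwdriver, 164 mm long
- cylinder: bystander: round steel-coloured pneumatic cylinder, 20 x 139 mm
- marker: bystander: felt marker with blue cap, 13 x 120 mm

How it is judged:
By the outcome, as a careful person would: the job done as asked, in the order asked, and still so for the second after the job is handed in, with the robot touching nothing.
It also fails if it takes over 48 s, if anything falls off the work surface, if the arm or the gripper's body presses on something with over 40 N, if the wrist force passes 120 N, or if a joint passes its speed limit or range.

### The arm

A 6-joint arm with a two-finger parallel gripper is mounted at the origin on a cart in front of the work surface, level with it; the furniture and walls round the work are solid. World frame = base frame: x ahead of the robot, y to its left, z up, the work surface at z = 0. Lengths are in mm, angles in rad, forces in N, time in s.
With the tool pointing down it reaches from about 325 to 1000 mm from the base axis. Payload 5.1 kg.
Tool frame: the origin (TCP) lies midway between the tips of the shut fingers; the grasp point (between the pads) lies 19 mm behind it; z points along the fingers, y is the line along which they close (so a half turn about z gives the same grasp; the last joint's range is limited). The gripper opens to 85 mm and grips with 20 to 120 N. Pads are 22 mm wide; open, the fingers measure 114 mm over their backs; the gripper's body (76 mm by 85 mm) begins 54 mm behind the grasp point. The pads swing forward as they close: fully open they stand 13 mm farther back than shut.
Start: joints at [-1.218, 0.124, 1.65, -0, 1.367, -0.083], TCP at [274.356, -589.248, 202.422] pointing down, gripper open.
Joint ranges: [-2.61, 2.61], [-1.02, 2.33], [0.03, 2.71], [-1.35, 4.49], [0.32, 2.68], [-2.91, 2.91]. Speed limits (rad/s): [2.57, 2.57, 3.14, 3.14, 3.14, 3.14].

### API

Orientations are given as a rotation vector (axis times angle).
In Python, from station import get_state, snapshot, finish_job, regions_of gives the robot as it stands.
- The arm moves only by the tool apply_moves, never from a script. Its argument "motion" is text: rows parted by semicolons, each of 7 numbers parted by spaces: the shift along the world's x, y, z normalised to -1 to 1, where 1 is 0.15 m, then the turn, a rotation vector about the world's x, y, z normalised to -1 to 1, where 1 is 4 degrees, then the opening, from 0 (shut) to 1 (fully open). A call has 1 to 20 rows; each row shifts and turns the commanded pose from where the row before left it; what a row does not reach is not made up. A row lasts 1/10 s, in which the tool goes at most 50 mm and 8.59 degrees, less where a joint would pass 70% of its speed; a pose out of reach is approached as far as the arm can. A call with a number of a shift or a turn outside -1 to 1 is refused whole. A call with a gripper value outside its range is refused whole. The fingers move at their own pace and stop on an object; "grip_force" is the grip in N (left out, the last holds). Time passes only in rows, so rows that do not move let the fingers close. It gives the time, the measured TCP pose, the force, the opening and the grip force at its end, in the units of the state.
- get_state(): the state, without advancing time (a new reading comes with each control period).
- snapshot(name): name is "side" or "top" or "wrist"; returns a dict with "pixels" (420x560x3 uint8, red, green, blue), "range_z" (420x560 float32, mm along the optical axis (not along the pixel's ray), 0 where there is no reading), "K" (3x3 intrinsics, pixels), "rvec" (rotation vector, rad) and "tvec" (3), from world to camera coordinates, as OpenCV has them; the wrist camera has in their place "T_tool_cam" (4x4, takes a point from camera to tool coordinates, whose origin is the TCP and whose axes are the flange's). Camera axes: x right, y down, z forward; pixel columns grow to the right and rows downward; lengths in mm; the calibration is good to about 2 mm. A picture is of the moment at which its call begins: read the wrist's pose just before it.
- finish_job(): hands the job in; it is judged then, once.
Trained networks look in a picture, given as the dict that the camera call returned (one of the last four; its "shot" number tells which), for a name from the list of things; names that differ only in an ending like _2 or _b are one class to them, and where a whole thing is asked for, a point or a joint stands for the part that bears it (a point fixed in the world has none). Each returns a list of dicts, best first, with "conf" (0 to 1); they miss things now and then, are a little off and sometimes report something else, mostly with a low value. They report only what shows in the picture. A call takes as long as a camera call.
- regions_of(picture, query): "pixels" (420x560 bool, what is visible of it) and "uv" ([column, row] in pixels, amid what is visible of it).
The state is a dict: "time_s": time; "joint_positions": joint angles; "dq": joint speeds; "tau": joint torques, N m; "tcp_pos": TCP position; "eef_rot": TCP orientation; "wrist_force": force on the tool from outside, world axes, zero at the start; "moment": the same for the moment, N m; "finger_gap": finger opening in mm; "finger_force": force on a finger pad.
Only numpy, scipy, OpenCV 4.12 (cv2) and the standard library are available. Lean on these libraries where they do the work, as an engineer would, in place of code of your own. Each camera call takes 0.05 s, during which the arm holds its last target. There are 200 camera calls.

## Working session

There is one attempt and no reset: what is moved stays moved. The work goes in short steps, Python scripts to look and compute and a tool call to move; the robot and the scene stay as the last step left them, time stands still between calls to the robot, and variables do not carry over. Pictures are saved under pics/ and viewed, at most 12 in all, crops included, and the job is handed in when it is done.

Besides the shell and the picture viewer there is one more tool, called in YAML: its name, and indented under it one key for each argument. apply_moves: Moves the arm, as the interface text tells. Its arguments: {"type":"object","properties":{"motion":{"type":"string"},"grip_force":{"type":"number"}},"required":["motion"]}

```bash
mkdir -p pics; cat > h.py <<'E'
import numpy as np,cv2
from station import *
def world(p):
    z=p["range_z"];v,u=np.mgrid[:420,:560];K=p["K"]
    c=np.stack([(u-K[0,2])/K[0,0]*z,(v-K[1,2])/K[1,1]*z,z],-1)
    R=cv2.Rodrigues(np.array(p["rvec"],float))[0]
    W=(c-np.array(p["tvec"]).ravel())@R
    W[z==0]=np.nan
    return W
E
python3 - <<'E'
from h import *
for n in("top","side"):
    p=snapshot(n);cv2.imwrite(f"pics/{n}0.png",p["pixels"][:,:,::-1]);W=world(p)
    np.savez(f"{n}0.npz",W=W,px=p["pixels"])
    for q in("fixture","valve","lever_knob","lever","stop_face"):
        try:
            for r in regions_of(p,q)[:2]:
                m=r["pixels"];X=W[m];print(n,q,round(r["conf"],2),np.round(r["uv"]),m.sum(),np.nanmedian(X,0).round(1),np.nanmax(X[:,2]).round(1))
        except Exception as e: print(n,q,e)
print(get_state())
E
```

```text
top fixture 0.84 [312. 208.] 2953 [453.8  99.5  14.2] 87.7
top fixture 0.5 [206. 165.] 231 [584.6 362.3  19.6] 25.9
top valve 0.92 [300. 196.] 791 [491.6 119.2  49.3] 56.2
top lever_knob 0.7 [324. 196.] 344 [483.9  55.7  57.8] 87.7
top lever_knob 0.59 [364. 239.] 93 [384.5 -46.3  10.4] 15.5
top lever 0.69 [326. 200.] 330 [483.   57.1  57.9] 87.7
top lever 0.2 [313. 209.] 3020 [455.5  99.9  14.1] 87.7
top stop_face 0.71 [312. 211.] 2886 [450.6  99.6  14.3] 87.7
side fixture 0.95 [268. 253.] 4073 [439.6  81.9  14.3] 89.3
side valve 0.97 [294. 233.] 1346 [493.9 108.7  48. ] 64.0
side valve 0.2 [274. 255.] 4300 [444.1  82.9  14.3] 89.3
side lever_knob 0.56 [300. 254.] 659 [488.8  44.8  57.7] 89.3
side lever 0.81 [298. 255.] 663 [488.3  46.7  57.6] 89.3
side stop_face 0.98 [274. 253.] 4179 [443.   82.4  14.4] 89.3
side stop_face 0.34 [315. 162.] 224 [582.2 354.4  19.1] 25.0
{'time_s': 0.6, 'joint_positions': array([-1.21760669e+00,  1.23790665e-01,  1.65023882e+00,  1.08935801e-05,
        1.36748710e+00, -8.26130295e-02]), 'dq': array([-0.00052252, -0.00121229,  0.00044278,  0.0015597 , -0.00288443,
        0.00194367]), 'tau': array([-3.16217775e-04, -4.23286700e+01, -3.65522933e+01, -1.68096640e-04,
        6.47216784e-04,  9.16800161e-06]), 'tcp_pos': array([ 274.36604677, -589.27975648,  202.46447475]), 'eef_rot': array([3.06723288e+00, 6.79133475e-01, 3.27226209e-05]), 'wrist_force': array([ 0.36724731, -0.43791823, -0.57005546]), 'moment': array([0.02954607, 0.00769711, 0.04585035]), 'finger_force': 0.0, 'finger_gap': 85.60856613375306}
```

```bash
python3 -c "
import cv2,numpy as np
a=cv2.imread('pics/top0.png');b=cv2.imread('pics/side0.png')
print(a.shape)"
```

```text
(420, 560, 3)
```

View pics/top0.png

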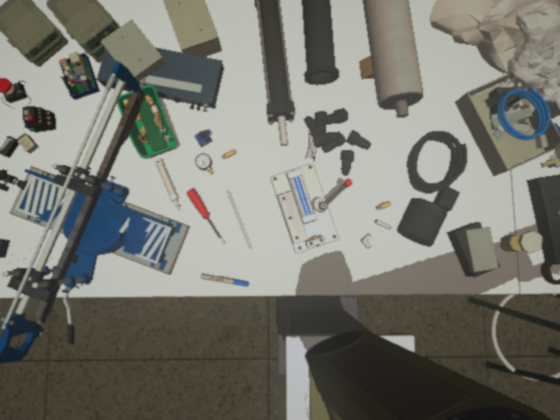

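View pics/side0.png

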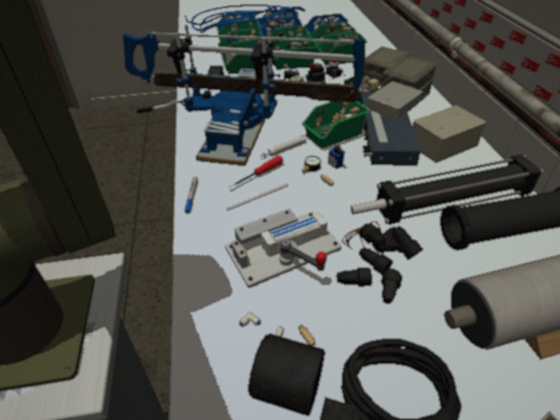

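The top view shows the fixture at about (305,207) with the red knob at (348,183) and the stop end nearest the robot. Black fittings lie past the far end, at (310,150) and (345,160). Next I fit the plate.

```bash
cat >> h.py <<'E'
def rectfit(P):
    r=cv2.minAreaRect(P[:,:2].astype(np.float32)); return r
def red(px):
    h=cv2.cvtColor(px,cv2.COLOR_RGB2HSV);return ((h[...,0]<8)|(h[...,0]>172))&(h[...,1]>140)&(h[...,2]>60)
E
python3 - <<'E'
from h import *
for n in("top","side"):
    d=np.load(n+"0.npz");W,px=d["W"],d["px"];X=W
    box=(X[...,0]>300)&(X[...,0]<620)&(X[...,1]>-60)&(X[...,1]<230)
    m=box&(X[...,2]>9)&(X[...,2]<17)
    k,l,s,c=cv2.connectedComponentsWithStats(m.astype(np.uint8))
    i=1+s[1:,4].argmax();P=X[l==i];print(n,len(P),P[:,2].mean(),cv2.minAreaRect(P[:,:2].astype(np.float32)),cv2.boxPoints(cv2.minAreaRect(P[:,:2].astype(np.float32))).round())
    r=box&red(px)&(X[...,2]>55);print("knob",r.sum(),X[r].mean(0),X[r].min(0),X[r].max(0))
    # other tall things around
    t=box&(X[...,2]>20);print("z>20 extents",X[t].min(0),X[t].max(0))
    im=cv2.resize(px[130:280,230:400] if n=="top" else px[190:300,210:380],None,fx=4,fy=4,interpolation=cv2.INTER_CUBIC)
    cv2.imwrite(f"pics/{n}crop.png",im[:,:,::-1])
E
```

```text
top 804 12.160936410106716 ((414.66448974609375, 92.64054107666016), (93.68958282470703, 115.7650375366211), 17.84429168701172) [[352. 133.]
 [388.  23.]
 [477.  52.]
 [442. 162.]]
knob 22 [519.28950318   8.99507213  85.20962373] [514.64388127   3.58350671  82.58001243] [524.46622853  13.85157222  87.73189281]
z>20 extents [367.47562779 -57.87474532  20.02898335] [619.9742986  174.74251181  87.73189281]
side 1453 12.440869673202481 ((427.4900207519531, 95.82803344726562), (123.14645385742188, 117.19808959960938), 17.910341262817383) [[351. 133.]
 [387.  21.]
 [504.  59.]
 [468. 171.]]
knob 87 [516.29904274   4.59346228  81.48905024] [509.20942493  -0.76932536  68.75306305] [524.70132805  13.29815852  89.27168132]
z>20 extents [366.1644658  -57.39474418  20.01020313] [619.92802644 174.35503275  89.27168132]
```

View pics/topcrop.png

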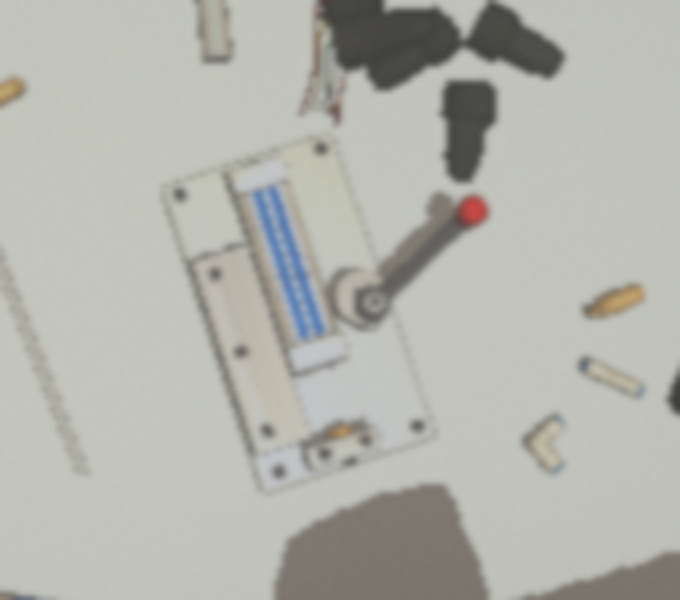

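Plate fit: origin is about (471,119), yaw about 107.9°, and the lever angle is about 0.26. I'll move above the fixture for a close look with the wrist camera.

apply_moves:
  motion: "0.07 0.279 0.074 0 0 -0.11 0;0.07 0.279 0.074 0 0 -0.11 0;0.07 0.279 0.074 0 0 -0.11 0;0.07 0.279 0.074 0 0 -0.11 0;0.07 0.279 0.074 0 0 -0.11 0;0.07 0.279 0.074 0 0 -0.11 0;0.07 0.279 0.074 0 0 -0.11 0;0.07 0.279 0.074 0 0 -0.11 0;0.07 0.279 0.074 0 0 -0.11 0;0.07 0.279 0.074 0 0 -0.11 0;0.07 0.279 0.074 0 0 -0.11 0;0.07 0.279 0.074 0 0 -0.11 0;0.07 0.279 0.074 0 0 -0.11 0;0.07 0.279 0.074 0 0 -0.11 0;0.07 0.279 0.074 0 0 -0.11 0;0.07 0.279 0.074 0 0 -0.11 0;0 0 0 0 0 0 0;0 0 0 0 0 0 0"

```text
time_s: 2.4
tcp_pos: [442.3, 81.1, 380.2]
eef_rot: [3.102, 0.493, 0.0]
wrist_force: [0.6, 0.1, -0.6]
finger_gap: -0.0
finger_force: 0.0
```

```bash
cat >> h.py <<'E'
def wrist(tag):
    s=get_state();p=snapshot("wrist");T=np.array(p["T_tool_cam"]);z=p["range_z"];K=p["K"];v,u=np.mgrid[:420,:560]
    c=np.stack([(u-K[0,2])/K[0,0]*z,(v-K[1,2])/K[1,1]*z,z],-1)
    R=cv2.Rodrigues(s["eef_rot"])[0]
    W=(c@T[:3,:3].T+T[:3,3])@R.T+s["tcp_pos"];W[z==0]=np.nan
    cv2.imwrite(f"pics/{tag}.png",p["pixels"][:,:,::-1]);np.savez(tag+".npz",W=W,px=p["pixels"])
    return s,p,W
E
python3 - <<'E'
from h import *
s,p,W=wrist("w1")
print(s["tcp_pos"],s["eef_rot"],p["T_tool_cam"])
X=W
m=(X[...,2]>9)&(X[...,2]<16)
k,l,st,c=cv2.connectedComponentsWithStats(m.astype(np.uint8));i=1+st[1:,4].argmax()
P=X[l==i];r=cv2.minAreaRect(P[:,:2].astype(np.float32));print(r,cv2.boxPoints(r).round(1),P[:,2].mean())
r=red(p["pixels"])&(X[...,2]>75);print("knob",r.sum(),X[r].mean(0),X[r].min(0),X[r].max(0))
E
```

```text
[442.32710659  81.09557597 380.18468689] [3.10216417e+00 4.93327988e-01 1.18842988e-04] [[ 4.09897504e-04 -9.44634259e-01 -3.28124898e-01  8.44096783e+01]
 [ 9.99999754e-01  5.73836902e-04 -4.02799647e-04 -3.28641987e-01]
 [ 5.68788521e-04 -3.28124652e-01  9.44634262e-01 -1.71868148e+02]
 [ 0.00000000e+00  0.00000000e+00  0.00000000e+00  1.00000000e+00]]
((469.56134033203125, 109.64422607421875), (204.98915100097656, 115.78248596191406), 18.000225067138672) [[354.2 133. ]
 [390.   22.9]
 [584.9  86.3]
 [549.1 196.4]] 12.138188682426103
knob 125 [519.25684848  10.91206216  84.39894355] [510.56705213   2.55895912  76.82364622] [527.78645154  18.67725221  88.41520789]
```

View pics/w1.png

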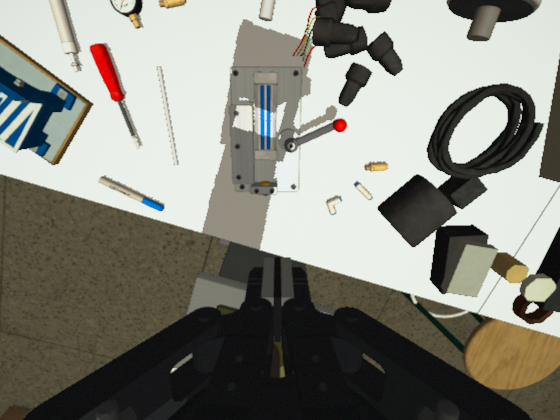

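The wrist view shows the plate at columns 231-303 and rows 67-192. The valve lies along column 265, the knob is at (340,125) and the stop at (264,187). I'll now measure in fixture axes.

```bash
cat >> h.py <<'E'
O=np.array([472.3,119.0]);YAW=np.deg2rad(108.0)
Rf=np.array([[np.cos(YAW),-np.sin(YAW)],[np.sin(YAW),np.cos(YAW)]])
def fix(W): F=W.copy();F[...,:2]=(W[...,:2]-O)@Rf;return F
E
python3 - <<'E'
from h import *
d=np.load("w1.npz");W,px=d["W"],d["px"];F=fix(W)
pt=lambda m,t:print(t,m.sum(),np.percentile(F[m],[0,2,50,98,100],axis=0).round(1).tolist())
inb=(F[...,0]>-70)&(F[...,0]<55)&(abs(F[...,1])<115)
x,y,z=F[...,0],F[...,1],F[...,2]
pt(inb&(z>46.5)&(z<53)&(x<24)&(x>-30),"valvetop?")
pt(inb&(z>44)&(z<51)&(x>22),"fence")
pt(inb&(y>70)&(z>20),"stopblk")
h=cv2.cvtColor(px,cv2.COLOR_RGB2HSV)
pt(inb&(y>60)&(z>20)&(h[...,0]>8)&(h[...,0]<25)&(h[...,1]>120),"brass")
r=red(px)&(F[...,2]>82);pt(r,"knob")
pt(inb&(z>53)&(x<-15),"lever/pivot")
# x profile at z>45
for y0 in range(-95,110,8):
    m=inb&(abs(y-y0)<2.5)&(z>40)&(z<53);print(y0,[int(a) for a in np.unique(np.round(x[m]/2)*2)], (np.nanmedian(z[m]).round(1) if m.any() else ''))
im=cv2.resize(px[55:205,220:360],None,fx=4,fy=4,interpolation=cv2.INTER_CUBIC);cv2.imwrite("pics/w1c.png",im[:,:,::-1])
E
```

```text
valvetop? 2409 [[-29.4, -85.1, 46.5], [-23.1, -82.2, 46.8], [-3.5, -10.2, 49.6], [23.2, 96.6, 52.4], [24.0, 103.0, 53.0]]
fence 1207 [[22.0, -38.3, 45.6], [22.6, -36.8, 46.3], [34.4, 19.3, 48.2], [47.2, 83.5, 50.2], [48.0, 85.8, 51.0]]
stopblk 524 [[-26.4, 70.0, 20.3], [-25.6, 70.8, 26.6], [9.0, 90.8, 46.8], [45.4, 103.6, 52.4], [47.3, 109.7, 53.4]]
brass 34 [[-12.7, 85.8, 33.6], [-12.6, 85.9, 33.8], [-5.9, 88.7, 39.1], [1.1, 90.9, 41.0], [1.2, 91.1, 41.1]]
knob 103 [[-125.4, -19.6, 82.1], [-125.1, -18.3, 82.3], [-118.0, -11.5, 85.4], [-111.4, -4.1, 88.1], [-110.9, -4.0, 88.4]]
lever/pivot 22904 [[-70.0, -52.7, 53.0], [-68.7, 21.1, 419.4], [-38.2, 28.7, 479.4], [-15.9, 48.4, 501.8], [-15.0, 53.1, 504.4]]
-95 [] 
-87 [-24, -22, -20, -18, -16, -14, -12, -10, -8, -6, -4, -2, 0, 2, 4, 6, 8] 48.8
-79 [-26, -24, -22, -20, -18, -16, -14, -12, -10, -8, -6, -4, -2, 0, 2, 4, 6, 8] 49.5
-71 [-26, -24, -22, -20, -18, -16, -14, -12, -10, -8, -6, -4, -2, 0, 2, 4, 6, 8] 49.1
-63 [-24, -22, -20, -18, -16, -14, -12, -10, -8, -6, -4, -2, 0, 2, 4, 6, 8] 50.6
-55 [-24, -22, -20, -18, -16, -14, -12, -10,
[... 2064 characters left out ...]
24, 26, 28, 30, 32, 34, 36, 38, 40, 42, 44, 46, 48] 48.1
57 [12, 14, 16, 18, 20, 22, 24, 26, 28, 30, 32, 34, 36, 38, 40, 42, 44, 46, 48] 48.6
65 [12, 14, 16, 18, 20, 22, 24, 26, 28, 30, 32, 34, 36, 38, 40, 42, 44, 46, 48] 48.1
73 [12, 14, 16, 18, 20, 22, 24, 26, 28, 30, 32, 34, 36, 38, 40, 42, 44, 46] 47.9
81 [12, 14, 16, 18, 20, 22, 24, 26, 28, 30, 32, 34, 36, 38, 40, 42, 44, 46, 48] 48.5
89 [-24, -22, -20, -18, -16, -14, -12, -10, -8, -6, -4, -2, 2, 4, 6, 8, 10, 12, 14, 16, 18] 45.1
97 [-26, -24, -22, -20, -18, -16, -14, -12, -10, -8, -6, -4, -2, 0, 2, 4, 6, 8, 10, 12, 14, 16, 18] 46.8
105 [-26, -24, -22, -20, -18, -16, -14, -12, -10, -8, -6, -4, -2, 0, 2, 4, 6, 8, 10, 12, 14, 16, 18] 45.7
```

View pics/w1c.png

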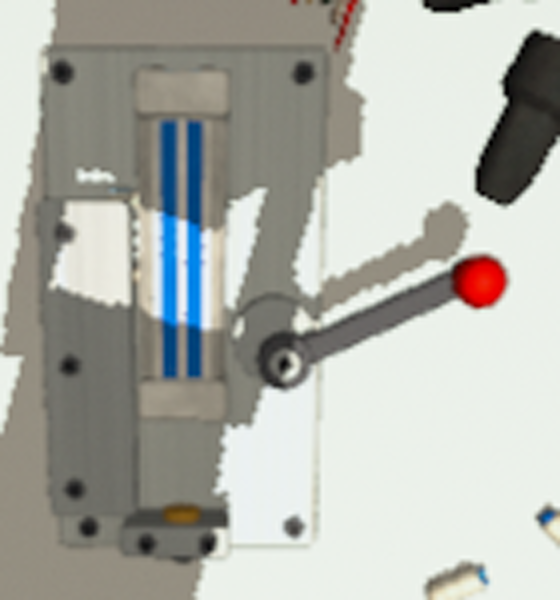

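```bash
python3 - <<'E'
from h import *
d=np.load("w1.npz");F=fix(d["W"]);x,y,z=F[...,0],F[...,1],F[...,2]
for a in range(-80,60,20):
    print(a,[ (int(np.nanmax(z[m])) if (m:=(x>=a)&(x<a+20)&(y>=b)&(y<b+15)&(z<300)).any() else None) for b in range(-175,-85,15)])
m=(z>20)&(z<200)&(x<-100)&(x>-180)&(y>-90)&(y<60);print(np.percentile(F[m],[0,50,100],axis=0))
# pivot cap
m=(z>58)&(z<80)&(x>-70)&(x<-25)&(abs(y-15)<30);print(m.sum(),np.percentile(F[m],[0,50,100],axis=0).round(1))
s=get_state()
for f in [(-8,-114)]: print((O+Rf@np.array(f)-s["tcp_pos"][:2]).round(1))
E
```

```text
-80 [57, 64, 65, 61, 57, 43]
-60 [2, 3, 2, 22, 8, 18]
-40 [43, 2, 2, 2, 2, 47]
-20 [47, 46, 2, 2, 3, 47]
0 [2, 36, 3, 2, 3, 46]
20 [2, 2, 2, 3, 2, 17]
40 [2, 2, 2, 2, 2, 18]
[[-174.81520944  -89.90588885   20.22259358]
 [-139.11589502  -60.73527892   32.22204755]
 [-100.34321099    2.84697716   88.41520789]]
174 [[-69.9   8.7  58.1]
 [-49.6  19.2  60.4]
 [-38.7  30.5  66.9]]
[141.   66.4]
```

apply_moves:
  motion: "0.235 0.11 0 0 0 0 0;0.235 0.11 -0.1 0 0 0 0;0.235 0.11 -0.2 0 0 0 0;0.235 0.113 -0.2 0 0 0 0;0 0 -0.3 0 0 0 0;0 0 -0.3 0 0 0 0;0 0 -0.3 0 0 0 0;0 0 -0.3 0 0 0 0;0 0 -0.2 0 0 0 0;0 0 0 0 0 0 0;0 0 0 0 0 0 0"

```text
time_s: 3.55
tcp_pos: [583.4, 145.3, 95.1]
eef_rot: [3.104, 0.486, -0.001]
wrist_force: [0.3, 0.0, 0.7]
finger_gap: 0.2
finger_force: 0.0
```

```bash
python3 - <<'E'
from h import *
s,p,W=wrist("w2");print(s["tcp_pos"],fix(s["tcp_pos"][None]),s["wrist_force"])
E
```

```text
[583.37352074 145.33129868  95.14832779] [[  -9.28105234 -113.77401447   95.14832779]] [0.27460044 0.04124132 0.69753186]
```

View pics/w2.png

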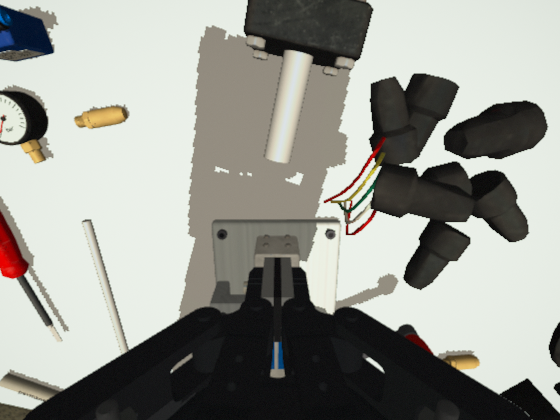

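The wrist view shows the tail at (278,238), in line with the fingers at column 280. The rod end at (278,158) and the wires at (345,210) are clear of the descent.

apply_moves:
  motion: "0 0.007 -0.2 0 0 0 0;0 0 -0.17 0 0 0 0;0 0 -0.117 0 0 0 0;0 0 0 0 0 0 0;0 0 0 0 0 0 0"

```text
time_s: 4.1
tcp_pos: [585.2, 147.9, 24.6]
eef_rot: [3.103, 0.489, 0.006]
wrist_force: [-0.0, -0.0, -0.4]
finger_gap: 0.2
finger_force: 0.0
```

apply_moves:
  motion: "-0.051 -0.0165 0 0 0 0 0;-0.0317 -0.0103 0 0 0 0 0;-0.0317 -0.0103 0 0 0 0 0;-0.0317 -0.0103 0 0 0 0 0;-0.0317 -0.0103 0 0 0 0 0;-0.0317 -0.0103 0 0 0 0 0;-0.0317 -0.0103 0 0 0 0 0;-0.0317 -0.0103 0 0 0 0 0"

```text
time_s: 4.9
tcp_pos: [541.9, 134.4, 21.9]
eef_rot: [-3.103, -0.49, 0.0]
wrist_force: [0.6, -0.7, -0.3]
finger_gap: 0.4
finger_force: 0.0
```

apply_moves:
  motion: "-0.0317 -0.0103 0 0 0 0 0;-0.0317 -0.0103 0 0 0 0 0;-0.0317 -0.0103 0 0 0 0 0"

```text
time_s: 5.2
tcp_pos: [527.8, 129.8, 22.0]
eef_rot: [-3.103, -0.489, 0.0]
wrist_force: [0.3, 0.6, -0.6]
finger_gap: 0.0
finger_force: 0.0
```

```bash
cat > chk.py <<'E'
from h import *
import sys
s,p,W=wrist(sys.argv[1]);print("tcp",fix(s["tcp_pos"][None]).round(1),"F",s["wrist_force"].round(1))
for n in sys.argv[2:]:
    t=snapshot(n);F=fix(world(t));x,y,z=F[...,0],F[...,1],F[...,2]
    for lo,hi,q in((46.5,53,"vtop"),(20,46,"stop")):
        m=(x>-24)&(x<7)&(y>-95)&(y<(83 if q=="vtop" else 110))&(z>lo)&(z<hi)&((q=="vtop")|(y>60))
        print(n,q,m.sum(),np.percentile(y[m],[1,99]).round(1) if m.any() else '')
    cv2.imwrite(f"pics/{sys.argv[1]}{n}.png",t["pixels"][:,:,::-1])
E
python3 chk.py w3 top side
```

```text
tcp [[ -6.9 -56.1  22. ]] F [ 0.3  0.6 -0.6]
top vtop 4 [-45.6 -41.5]
top stop 0 
side vtop 650 [-83.   46.6]
side stop 86 [ 86.9 109.6]
```

View pics/w3.png

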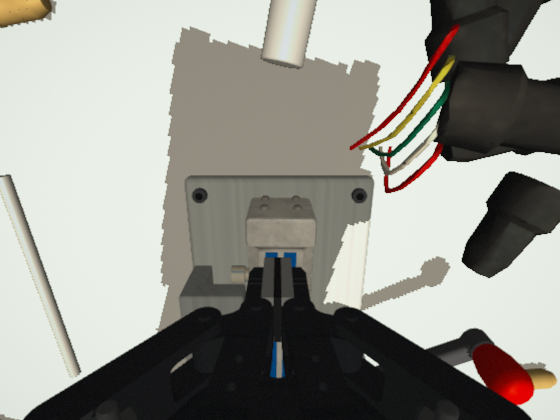

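```bash
python3 - <<'E'
from h import *
for t in("w2","w3"):
    F=fix(np.load(t+".npz")["W"])
    for v in range(170,380,10): print(t,v,[F[v,u].round().tolist() for u in(230,262,274,290)])
s=get_state();print(s["joint_positions"],s["eef_rot"],s["tcp_pos"])
E
```

```text
w2 170 [[32.0, -141.0, 1.0], [4.0, -141.0, 1.0], [-6.0, -141.0, 1.0], [-20.0, -141.0, 0.0]]
w2 180 [[32.0, -133.0, 1.0], [4.0, -132.0, -0.0], [-6.0, -132.0, 0.0], [-20.0, -132.0, 0.0]]
w2 190 [[33.0, -123.0, -0.0], [5.0, -123.0, 1.0], [-6.0, -123.0, 1.0], [-20.0, -123.0, -0.0]]
w2 200 [[33.0, -114.0, 1.0], [5.0, -114.0, 0.0], [-6.0, -114.0, 0.0], [-21.0, -114.0, -0.0]]
w2 210 [[34.0, -104.0, -0.0], [5.0, -104.0, -0.0], [-6.0, -104.0, 0.0], [-21.0, -105.0, 1.0]]
w2 220 [[34.0, -97.0, 6.0], [5.0, -97.0, 6.0], [-6.0, -97.0, 6.0], [-20.0, -97.0, 7.0]]
w2 230 [[33.0, -90.0, 13.0], [5.0, -90.0, 13.0], [-6.0, -90.0, 13.0], [-20.0, -89.0, 12.0]]
w2 240 [[34.0, -80.0, 12.0], [4.0, -86.0, 26.0], [-6.0, -86.0, 25.0], [-20.0, -86.0, 25.0]]
w2 250 [[34.0, -70.0, 12.0], [3.0, -86.0, 44.0], [-6.0, -86.0, 44.0], [-19.0, -85.0, 42.0]]
w2 260 [[35.0, -60.0, 12.0], [3.0, -80.0, 49.0], [-7.0, -125.0, 132.0], [-15.0, -125.0, 132.0]]
w2 270 [[35.0, -49.0, 11.0], [-2.0, -121.0, 135.0], [-8.0, -125.0, 142.0], [-15.0, -124.0, 141.0]]
w2 280 [[36.0, -39.0, 13.0], [-2.0, -121.0, 144.0], [-8.0, -125.0, 150.0], 
[... 2341 characters left out ...]
 [-5.0, -55.0, 88.0], [-11.0, -68.0, 104.0]]
w3 330 [[10.0, -63.0, 103.0], [-2.0, -68.0, 109.0], [-5.0, -51.0, 89.0], [-11.0, -68.0, 109.0]]
w3 340 [[7.0, -73.0, 119.0], [-2.0, -73.0, 119.0], [-5.0, -46.0, 89.0], [-11.0, -70.0, 116.0]]
w3 350 [[7.0, -72.0, 122.0], [-2.0, -74.0, 124.0], [-5.0, -5.0, 52.0], [-11.0, -68.0, 117.0]]
w3 360 [[6.0, -73.0, 126.0], [-2.0, -71.0, 125.0], [-5.0, 3.0, 51.0], [-11.0, -63.0, 117.0]]
w3 370 [[6.0, -73.0, 130.0], [-2.0, -65.0, 122.0], [-5.0, 10.0, 52.0], [-11.0, -60.0, 117.0]]
[1.42412952e-01 7.60749911e-02 2.02748313e+00 2.10839209e-05
 1.03796649e+00 1.40032980e+00] [-3.10321390e+00 -4.89448430e-01 -1.07274167e-04] [527.9121069  129.84770126  21.96558015]
```

View pics/w3side.png

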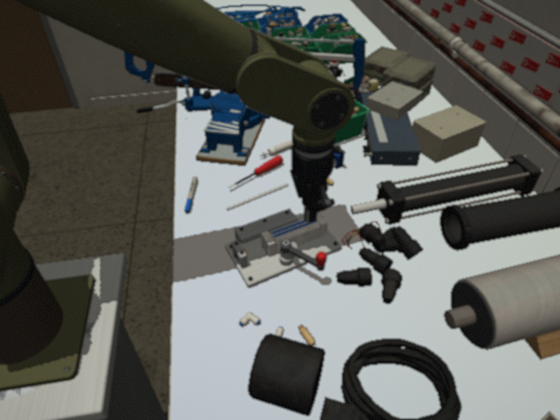

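The wrist depth shows the fingertips about 35 mm higher than the reported TCP. They are riding above the valve top and the valve hasn't moved. I'll measure this precisely.

```bash
python3 - <<'E'
from h import *
for t in("w1","w2","w3"):
    F=fix(np.load(t+".npz")["W"])
    print(t,[(v,F[v,274].round(1).tolist()) for v in range(250,268,2)])
t=snapshot("side");F=fix(world(t));x,y,z=F[...,0],F[...,1],F[...,2]
for v in range(205,236,2):
    print(v,[(u,F[v,u].round().tolist()) for u in range(306,324,3)])
s=get_state();print(s["finger_gap"],s["tcp_pos"])
E
```

```text
w1 [(250, [-20.6, 233.0, 1.1]), (252, [-20.6, 238.1, -0.3]), (254, [-17.8, 386.8, -278.2]), (256, [-17.9, 386.5, -264.9]), (258, [-24.9, 28.8, 415.7]), (260, [-24.9, 29.3, 416.8]), (262, [-24.9, 29.7, 418.1]), (264, [-24.9, 29.3, 420.7]), (266, [-24.9, 29.3, 422.7])]
w2 [(250, [-6.3, -85.9, 43.9]), (252, [-6.4, -85.4, 46.5]), (254, [-6.4, -85.3, 49.7]), (256, [-6.4, -83.7, 50.0]), (258, [-7.4, -124.9, 130.0]), (260, [-7.4, -125.0, 132.2]), (262, [-7.5, -124.9, 134.0]), (264, [-7.5, -124.8, 135.9]), (266, [-7.5, -124.9, 137.9])]
w3 [(250, [-5.0, -68.6, 51.0]), (252, [-5.0, -68.0, 52.0]), (254, [-5.0, -66.6, 51.5]), (256, [-5.0, -65.8, 52.2]), (258, [-5.0, -66.9, 56.2]), (260, [-5.0, -66.9, 58.4]), (262, [-5.0, -66.9, 60.5]), (264, [-5.1, -66.5, 61.7]), (266, [-5.1, -67.0, 64.5])]
205 [(306, [-6.0, -45.0, 95.0]), (309, [-18.0, -44.0, 106.0]), (312, [-20.0, -50.0, 104.0]), (315, [-23.0, -54.0, 105.0]), (318, [-50.0, -43.0, 131.0]), (321, [-62.0, -41.0, 141.0])]
207 [(306, [-4.0, -46.0, 88.0]), (309, [-20.0, -43.0, 102.0]), (312, [-23.0, -47.0, 103.0]), (315, [-40.0, -43.0, 118.0]), (318
[... 1916 characters left out ...]
, -49.0, 44.0]), (315, [-24.0, -56.0, 40.0]), (318, [-24.0, -63.0, 37.0]), (321, [-25.0, -70.0, 35.0])]
231 [(306, [-25.0, -35.0, 46.0]), (309, [-24.0, -42.0, 42.0]), (312, [-24.0, -49.0, 38.0]), (315, [-24.0, -56.0, 35.0]), (318, [-24.0, -64.0, 31.0]), (321, [-26.0, -69.0, 31.0])]
233 [(306, [-24.0, -35.0, 40.0]), (309, [-26.0, -42.0, 38.0]), (312, [-24.0, -50.0, 33.0]), (315, [-25.0, -56.0, 31.0]), (318, [-24.0, -64.0, 25.0]), (321, [-27.0, -69.0, 26.0])]
235 [(306, [-24.0, -36.0, 34.0]), (309, [-24.0, -43.0, 31.0]), (312, [-23.0, -50.0, 26.0]), (315, [-24.0, -57.0, 24.0]), (318, [-25.0, -64.0, 21.0]), (321, [-25.0, -71.0, 18.0])]
0.1023068852096744 [528.17066898 129.91034617  22.04857817]
```

The fixed side camera agrees: the real fingertip sits about 33 mm above the reported TCP, while the scene points agree with the given heights. I'll use the measured offset. That means backing out past the tail and pushing with the TCP at about z = -5, so the tip is near 28.

apply_moves:
  motion: "0 0 0.08 0 0 0 0;0.19 0.062 0 0 0 0 0;0.19 0.062 0 0 0 0 0;0 0 0 0 0 0 0;0 0 -0.15 0 0 0 0;0 0 -0.11 0 0 0 0;0 0 0 0 0 0 0;0 0 0 0 0 0 0"

```text
time_s: 6.2
tcp_pos: [584.3, 148.3, -5.5]
eef_rot: [3.103, 0.489, -0.003]
wrist_force: [0.5, 0.0, 0.9]
finger_gap: 0.2
finger_force: 0.0
```

```bash
python3 - <<'E'
from h import *
s,p,W=wrist("w4");F=fix(W);print(fix(s["tcp_pos"][None]),s["wrist_force"])
print([(v,F[v,274].round(1).tolist()) for v in range(230,268,4)])
E
```

```text
[[  -6.70291905 -115.54899348   -5.50621915]] [0.48307924 0.01526318 0.90440221]
[(230, [-4.5, -128.9, -0.5]), (234, [-4.5, -126.0, -1.4]), (238, [-4.5, -124.5, 0.8]), (242, [-4.5, -121.3, -0.3]), (246, [-4.5, -118.9, -0.0]), (250, [-4.5, -116.6, 0.7]), (254, [-4.5, -114.4, 1.5]), (258, [-4.8, -126.2, 28.5]), (262, [-4.9, -126.7, 33.5]), (266, [-4.9, -127.0, 37.7])]
```

apply_moves:
  motion: "-0.0951 -0.0309 0 0 0 0 0;-0.0317 -0.0103 0 0 0 0 0;-0.0317 -0.0103 0 0 0 0 0;-0.0317 -0.0103 0 0 0 0 0;-0.0317 -0.0103 0 0 0 0 0;-0.0317 -0.0103 0 0 0 0 0;-0.0317 -0.0103 0 0 0 0 0"

```text
time_s: 6.95
tcp_pos: [543.4, 134.8, -4.0]
eef_rot: [-3.103, -0.49, -0.004]
wrist_force: [2.7, 1.1, 3.9]
finger_gap: -0.1
finger_force: 1.9
```

```bash
python3 chk.py w5 side
```

```text
tcp [[ -7.  -72.5  -4. ]] F [2.7 1.1 3.9]
side vtop 758 [-67.1  71.7]
side stop 142 [ 71.5 109.4]
```

apply_moves:
  motion: "-0.0254 -0.0082 0 0 0 0 0;-0.0254 -0.0082 0 0 0 0 0;-0.019 -0.0062 0 0 0 0 0"

```text
time_s: 7.35
tcp_pos: [532.0, 131.2, -4.8]
eef_rot: [-3.103, -0.49, -0.001]
wrist_force: [3.7, 0.2, 2.3]
finger_gap: 0.2
finger_force: 1.8
```

apply_moves:
  motion: "-0.0127 -0.0041 0 0 0 0 0"

```text
time_s: 7.45
tcp_pos: [529.9, 130.6, -4.9]
eef_rot: [-3.103, -0.49, -0.001]
wrist_force: [3.8, 1.2, 2.5]
finger_gap: 0.1
finger_force: 1.8
```

apply_moves:
  motion: "-0.0127 -0.0041 0 0 0 0 0"

```text
time_s: 7.55
tcp_pos: [528.7, 130.1, -4.8]
eef_rot: [-3.103, -0.489, -0.003]
wrist_force: [9.4, 2.4, -0.9]
finger_gap: 0.0
finger_force: 4.5
```

apply_moves:
  motion: "-0.0063 -0.002 0 0 0 0 0;0 0 0 0 0 0 0"

```text
time_s: 7.75
tcp_pos: [528.8, 130.1, -4.6]
eef_rot: [-3.103, -0.489, -0.007]
wrist_force: [8.5, 3.1, -1.3]
finger_gap: 0.1
finger_force: 4.2
```

```bash
python3 chk.py w6 side
```

```text
tcp [[ -6.9 -57.2  -4.6]] F [ 8.5  3.1 -1.3]
side vtop 730 [-53.4  81.9]
side stop 128 [ 64.4 108.9]
```

The valve is seated: TCP stalled at fixture y = -57 with 9 N, and the valve end is at about 82 against the stop. Next I back off, rise and turn towards the knob.

apply_moves:
  motion: "0.127 0.041 0 0 0 0 0;0 0 0.25 0 0 0 0;0 0 0.25 0 0 0 0;0 0 0.26 0 0 0 0;-0.0133 -0.0643 0 0 0 1 0;-0.0133 -0.0643 0 0 0 1 0;-0.0133 -0.0643 0 0 0 1 0;-0.0133 -0.0643 0 0 0 1 0;-0.0133 -0.0643 0 0 0 1 0;-0.0133 -0.0643 0 0 0 1 0;-0.0133 -0.0643 0 0 0 1 0;-0.0133 -0.0643 0 0 0 1 0;-0.0133 -0.0643 0 0 0 1 0;-0.0133 -0.0643 0 0 0 1 0;-0.0133 -0.0643 0 0 0 1 0;-0.0133 -0.0643 0 0 0 1 0;-0.0133 -0.0643 0 0 0 1 0;-0.0133 -0.0643 0 0 0 1 0;-0.0133 -0.0643 0 0 0 1 0;-0.0133 -0.0643 0 0 0 1 0"

```text
time_s: 9.85
tcp_pos: [511.7, -18.6, 107.0]
eef_rot: [-2.366, -2.06, 0.006]
wrist_force: [0.1, 0.9, -0.0]
finger_gap: -0.4
finger_force: 0.0
```

```bash
python3 - <<'E'
from h import *
s,p,W=wrist("w7");F=fix(W);x,y,z=F[...,0],F[...,1],F[...,2]
print(fix(s["tcp_pos"][None]).round(1),s["eef_rot"],s["joint_positions"].round(2))
R=cv2.Rodrigues(s["eef_rot"])[0];print("n fix",(Rf.T@R[:2,0]).round(3))
t=snapshot("side");G=fix(world(t))
for nm,A,px in(("w",F,p["pixels"]),("s",G,t["pixels"]),("w1",fix(np.load("w1.npz")["W"]),np.load("w1.npz")["px"])):
    r=red(px)&(A[...,2]>60)&(A[...,2]<90)&(A[...,0]<-80)&(A[...,0]>-140)
    if r.any():print(nm,"knob",r.sum(),np.percentile(A[r],[2,50,98],axis=0).round(1).tolist())
    m=(np.hypot(A[...,0]+46.4,A[...,1]-20)<16)&(A[...,2]>60)&(A[...,2]<75)
    if m.any():print(nm,"cap",m.sum(),np.percentile(A[m],[2,50,98],axis=0).round(1).tolist())
    m=(A[...,0]>-24)&(A[...,0]<8)&(A[...,1]<85)&(A[...,1]>-95)&(A[...,2]>46)&(A[...,2]<53)
    if m.any():print(nm,"valve y",np.percentile(A[...,1][m],[1,99]))
E
```

```text
[[-143.1    5.   107. ]] [-2.36599778 -2.06028981  0.00632231] [-0.14 -0.1   2.04 -0.    1.21 -0.  ]
n fix [ 0.9   -0.437]
w knob 673 [[-125.6, -19.8, 72.6], [-116.5, -12.0, 84.9], [-109.6, -3.0, 87.4]]
w cap 667 [[-57.3, 11.4, 60.0], [-47.9, 20.1, 61.2], [-38.4, 30.0, 65.6]]
w valve y [-44.18558019  83.40322229]
s knob 102 [[-128.5, -14.2, 64.0], [-123.1, -6.0, 82.5], [-114.9, -1.4, 87.8]]
s cap 60 [[-58.3, 13.9, 60.1], [-49.9, 22.6, 61.9], [-39.1, 31.5, 66.2]]
s valve y [-25.10618205  84.05009853]
w1 knob 130 [[-125.0, -18.8, 71.2], [-117.0, -11.4, 84.9], [-110.1, -2.5, 87.8]]
w1 cap 103 [[-57.5, 11.6, 60.0], [-48.0, 20.8, 61.8], [-38.8, 30.1, 65.9]]
w1 valve y [-84.85807779  44.64347332]
```

View pics/w7.png

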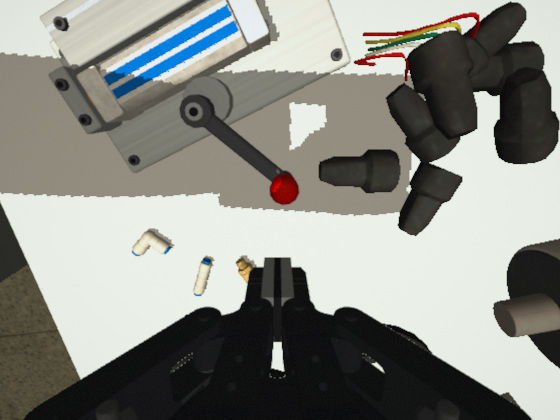

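The wrist view shows the valve end against the stop block at (90,100), the pivot cap at (195,110) and the knob at (284,188). The fingers are behind the knob on the push side.

apply_moves:
  motion: "0 0 -0.25 0 0 0 0;0 0 -0.24 0 0 0 0;0 0 0 0 0 0 0"

```text
time_s: 10.25
tcp_pos: [508.1, -17.3, 29.2]
eef_rot: [-2.366, -2.051, 0.014]
wrist_force: [-0.8, 0.1, -0.5]
finger_gap: -0.1
finger_force: 0.0
```

```bash
cat > path.py <<'E'
from h import *
import sys
a1,n,gap=float(sys.argv[1]),int(sys.argv[2]),float(sys.argv[3])
a0=float(sys.argv[4])
s=get_state();print(fix(s["tcp_pos"][None]).round(1),s["wrist_force"].round(1))
c=s["tcp_pos"][:2];nv=np.array([.9,-.437]);pv=np.array([-48,20.5]);out=[]
for a in np.deg2rad(np.linspace(a0,a1,n)):
    g=O+Rf@(pv+78*np.array([-np.sin(a),-np.cos(a)])-nv*gap)
    d=np.round((g-c)/150,3);c=c+d*150;out.append(f"{d[0]} {d[1]} 0 0 0 0 0")
print(";".join(out))
E
python3 path.py 30 10 20 65
```

```text
[[-140.7    8.1   29.2]] [-0.8  0.1 -0.5]
0.066 0.05 0 0 0 0 0;0.025 0.025 0 0 0 0 0;0.024 0.026 0 0 0 0 0;0.021 0.028 0 0 0 0 0;0.019 0.03 0 0 0 0 0;0.018 0.031 0 0 0 0 0;0.015 0.031 0 0 0 0 0;0.013 0.033 0 0 0 0 0;0.011 0.034 0 0 0 0 0;0.008 0.034 0 0 0 0 0
```

apply_moves:
  motion: "0 0 0.03 0 0 0 0;0.033 0.025 0 0 0 0 0;0.033 0.025 0 0 0 0 0;0.025 0.025 0 0 0 0 0;0.024 0.026 0 0 0 0 0;0.021 0.028 0 0 0 0 0;0.019 0.03 0 0 0 0 0;0.018 0.031 0 0 0 0 0;0.015 0.031 0 0 0 0 0;0.013 0.033 0 0 0 0 0;0.011 0.034 0 0 0 0 0;0.008 0.034 0 0 0 0 0"

```text
time_s: 11.45
tcp_pos: [551.6, 28.3, 41.7]
eef_rot: [2.365, 2.054, 0.008]
wrist_force: [10.7, -10.1, -1.7]
finger_gap: 0.3
finger_force: 6.5
```

```bash
cat > kn.py <<'E'
from h import *
import sys
s,p,W=wrist(sys.argv[1]);A=fix(W)
r=red(p["pixels"])&(A[...,2]>60)&(A[...,2]<92)&(A[...,0]<-20)&(A[...,0]>-140)&(abs(A[...,1])<90)
print(s["tcp_pos"][2],s["wrist_force"].round(1),"knob",r.sum(),np.percentile(A[r],[2,50,98],axis=0).round(1).tolist() if r.any() else '')
E
python3 kn.py w8; python3 path.py 0 9 21 27
```

```text
41.67200491464144 [ 10.7 -10.1  -1.7] knob 1442 [[-94.9, -54.7, 68.8], [-85.3, -47.6, 84.4], [-79.2, -38.4, 87.2]]
[[-110.3  -47.8   41.7]] [10.  -7.1 -1.9]
-0.067 0.034 0 0 0 0 0;0.004 0.03 0 0 0 0 0;0.002 0.031 0 0 0 0 0;0.0 0.031 0 0 0 0 0;-0.001 0.03 0 0 0 0 0;-0.004 0.031 0 0 0 0 0;-0.005 0.03 0 0 0 0 0;-0.007 0.03 0 0 0 0 0;-0.008 0.029 0 0 0 0 0
```

Lever is about 60% round and the eccentric has met the valve. The fingers drifted sideways and up, so I'll recentre before the loaded part.

apply_moves:
  motion: "-0.03 -0.02 0 0 0 0 0;-0.039 0.005 -0.05 0 0 0 0;0 0 0 0 0 0 0;0 0 0 0 0 0 0"

```text
time_s: 11.9
tcp_pos: [535.5, 28.2, 31.2]
eef_rot: [-2.37, -2.058, 0.002]
wrist_force: [0.3, -0.4, -0.9]
finger_gap: 0.2
finger_force: 0.0
```

```bash
python3 kn.py w9; python3 path.py 0 10 20 29
```

```text
31.244850412623705 [ 0.3 -0.4 -0.9] knob 1715 [[-94.5, -54.8, 67.7], [-84.2, -47.2, 84.3], [-78.5, -38.0, 87.3]]
[[-106.3  -32.6   31.7]] [-0.3 -0.2 -0.3]
0.036 0.029 0 0 0 0 0;0.004 0.029 0 0 0 0 0;0.004 0.029 0 0 0 0 0;0.001 0.029 0 0 0 0 0;-0.0 0.029 0 0 0 0 0;-0.002 0.029 0 0 0 0 0;-0.003 0.029 0 0 0 0 0;-0.005 0.029 0 0 0 0 0;-0.007 0.029 0 0 0 0 0;-0.008 0.028 0 0 0 0 0
```

apply_moves:
  motion: "0.018 0.015 0.01 0 0 0 0;0.018 0.015 0 0 0 0 0;0.002 0.029 0 0 0 0 0;0.002 0.029 0 0 0 0 0;0.001 0.029 0 0 0 0 0;0 0.029 0 0 0 0 0;-0.002 0.029 0 0 0 0 0"

```text
time_s: 12.65
tcp_pos: [544.8, 50.8, 34.0]
eef_rot: [2.366, 2.056, -0.001]
wrist_force: [5.8, -14.1, -6.3]
finger_gap: -0.1
finger_force: 7.3
```

```bash
python3 kn.py w10; python3 path.py 0 6 20 12
```

```text
33.97057141687341 [  5.8 -14.1  -6.3] knob 1632 [[-73.5, -63.8, 68.0], [-63.3, -56.4, 84.3], [-57.6, -47.3, 87.3]]
[[-86.1 -47.9  34. ]] [ 2.4 -4.8 -2.6]
-0.013 0.023 0 0 0 0 0;-0.003 0.022 0 0 0 0 0;-0.004 0.021 0 0 0 0 0;-0.004 0.021 0 0 0 0 0;-0.006 0.021 0 0 0 0 0;-0.006 0.021 0 0 0 0 0
```

apply_moves:
  motion: "-0.01 0.023 0 0 0 0 0;-0.005 0.022 0 0 0 0 0;-0.004 0.022 0 0 0 0 0;-0.005 0.022 0 0 0 0 0;-0.006 0.022 0 0 0 0 0;-0.006 0.022 0 0 0 0 0;-0.006 0.022 0 0 0 0 0"

```text
time_s: 13.4
tcp_pos: [540.2, 70.2, 35.2]
eef_rot: [2.356, 2.053, -0.006]
wrist_force: [9.0, -36.0, -4.9]
finger_gap: 0.2
finger_force: 17.2
```

```bash
python3 kn.py w11; python3 path.py 0 2 20 2
```

```text
35.16535089395178 [  9.  -36.   -4.9] knob 1609 [[-54.0, -66.1, 67.9], [-43.7, -58.6, 84.4], [-38.1, -49.5, 87.4]]
[[-67.6 -49.5  35.1]] [  8.2 -27.8  -4. ]
-0.003 -0.009 0 0 0 0 0;-0.005 0.018 0 0 0 0 0
```

apply_moves:
  motion: "-0.001 0.004 0 0 0 0 0;0 0 0 0 0 0 0"

```text
time_s: 13.65
tcp_pos: [540.2, 70.0, 35.1]
eef_rot: [2.358, 2.051, -0.006]
wrist_force: [7.7, -29.5, -4.3]
finger_gap: 0.2
finger_force: 14.1
```

```bash
python3 kn.py w12; python3 path.py 0 2 20 2|head -1
```

```text
35.13298202360021 [  7.7 -29.5  -4.3] knob 1609 [[-54.0, -66.1, 68.1], [-43.7, -58.6, 84.3], [-38.1, -49.5, 87.3]]
[[-67.6 -49.5  35.1]] [  7.8 -28.4  -4.1]
```

The knob stopped under about 30 N at the end of its swing. I'll retreat and verify.

apply_moves:
  motion: "-0.02 -0.15 0 0 0 0 0;-0.01 -0.15 0 0 0 0 0;0 0 0.3 0 0 0 0;0 0 0.3 0 0 0 0;0 -0.2 0.3 0 0 0 0;0 -0.2 0.2 0 0 0 0;0 0 0 0 0 0 0;0 0 0 0 0 0 0"

```text
time_s: 14.5
tcp_pos: [532.7, -25.2, 196.8]
eef_rot: [2.373, 2.057, 0.004]
wrist_force: [0.8, 0.1, -1.0]
finger_gap: 0.1
finger_force: 0.0
```

```bash
python3 kn.py w13; python3 - <<'E'
from h import *
for n,A in(("w",fix(np.load("w13.npz")["W"])),("s",fix(world(snapshot("side"))))):
    x,y,z=A[...,0],A[...,1],A[...,2]
    m=(x>-22)&(x<8)&(y<95)&(y>-95)&(z>47)&(z<53)
    print(n,m.sum(),np.percentile(y[m],[1,99]) if m.any() else '')
E
```

```text
196.75072744830817 [ 0.8  0.1 -1. ] knob 414 [[-59.1, -64.9, 79.7], [-51.1, -56.5, 85.1], [-42.9, -48.5, 87.6]]
w 4730 [-44.94909286  85.30487616]
s 715 [-42.84372191  86.89088294]
```

View pics/w13.png

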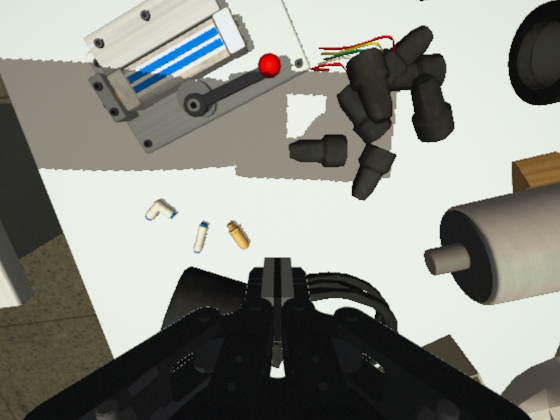

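```bash
python3 - <<'E'
from h import *
def ana(t):
    A=fix(np.load(t+".npz")["W"]);x,y,z=A[...,0],A[...,1],A[...,2]
    m=(z>56)&(z<61.5)&(y<5)&(y>-46)&(x>-70)&(x<-36)
    bins=[(b,x[m&(abs(y-b)<3)]) for b in range(-44,5,6)]
    c=[(b,(np.percentile(v,3)+np.percentile(v,97))/2,np.ptp(v)) for b,v in bins if len(v)>5]
    c=np.array(c);print(t,m.sum(),c.round(1).tolist(),"alpha deg",np.degrees(np.arctan(np.polyfit(c[:,0],c[:,1],1)[0])) if len(c)>2 else '')
    m=(np.hypot(x+48,y-20.5)<16)&(z>60)&(z<70);print(" cap",np.percentile(A[m],[2,98],axis=0).mean(0))
    m=(abs(z-50)<2.5)&(y>-40)&(y<75)&(x>-30)&(x<-5)
    for b in(-30,0,30,60): v=x[m&(abs(y-b)<6)];print("  valve edge",b,np.percentile(v,2).round(1) if len(v) else '',end='')
    print()
for t in("w11","w12","w13"):ana(t)
E
```

```text
w11 1687 [[-44.0, -46.6, 10.5], [-38.0, -47.3, 10.9], [-32.0, -47.2, 10.7], [-26.0, -47.2, 11.0], [-20.0, -47.3, 10.8], [-14.0, -47.4, 11.1], [-8.0, -47.5, 11.3], [-2.0, -47.3, 10.8], [4.0, -47.4, 10.9]] alpha deg -0.6682890921897204
 cap [-47.60329319  20.29484596  62.67166963]
  valve edge -30 -22.2  valve edge 0 -19.2  valve edge 30 -19.3  valve edge 60 -19.0
w12 1694 [[-44.0, -46.5, 10.3], [-38.0, -47.1, 11.0], [-32.0, -47.2, 10.7], [-26.0, -47.4, 10.9], [-20.0, -47.3, 11.2], [-14.0, -47.3, 11.2], [-8.0, -47.4, 10.8], [-2.0, -47.4, 10.9], [4.0, -47.4, 11.1]] alpha deg -0.7764096976028045
 cap [-47.46021381  20.31268942  62.68556377]
  valve edge -30 -22.2  valve edge 0 -19.2  valve edge 30 -19.2  valve edge 60 -19.3
w13 681 [[-44.0, -50.1, 10.9], [-38.0, -49.8, 10.8], [-32.0, -49.7, 10.9], [-26.0, -49.7, 10.8], [-20.0, -49.2, 10.8], [-14.0, -49.1, 10.9], [-8.0, -48.8, 10.6], [-2.0, -48.6, 10.6], [4.0, -48.6, 10.4]] alpha deg 1.9603462077660274
 cap [-48.10632715  20.4851146   62.81490965]
  valve edge -30 -22.7  valve edge 0 -19.3  valve edge 30 -19.5  valve edge 60 -19.2
```

apply_moves:
  motion: "0 0 0 0 0 0 0;0 0 0 0 0 0 0;0 0 0 0 0 0 0;0 0 0 0 0 0 0;0 0 0 0 0 0 0;0 0 0 0 0 0 0"

```text
time_s: 15.2
tcp_pos: [531.9, -25.0, 195.6]
eef_rot: [2.372, 2.06, 0.0]
wrist_force: [0.3, -0.2, -0.2]
finger_gap: -0.3
finger_force: 0.0
```

```bash
cat > ana.py <<'E'
from h import *
import sys
s,p,W=wrist(sys.argv[1]);A=fix(W);x,y,z=A[...,0],A[...,1],A[...,2]
m=(z>56)&(z<61.5)&(y<5)&(y>-46)&(x>-70)&(x<-36)
c=np.array([(b,(np.percentile(v,3)+np.percentile(v,97))/2) for b in range(-38,5,6) if len(v:=x[m&(abs(y-b)<3)])>5])
print("alpha deg",np.degrees(np.arctan(np.polyfit(c[:,0],c[:,1],1)[0])),"tcp",fix(s["tcp_pos"][None]).round(1),s["wrist_force"].round(1))
# reference direction: fence inner/outer edge
m=(abs(z-48)<2.5)&(y>-35)&(y<80)&(x>30)&(x<60)
c=np.array([(b,np.percentile(v,98)) for b in range(-30,80,10) if len(v:=x[m&(abs(y-b)<4)])>5])
if len(c)>2: print("fence deg",np.degrees(np.arctan(np.polyfit(c[:,0],c[:,1],1)[0])))
E
python3 ana.py w14
```

```text
alpha deg 1.7370906924575 tcp [[-155.4  -12.1  195.6]] [ 0.3 -0.2 -0.2]
fence deg 7.840737454181971
```

The lever relaxed about 2° after release. I'll push once more, squarely along fixture +x, hold, and release slowly.

apply_moves:
  motion: "0.025 0.084 0 0 0 1 0;0.025 0.084 0 0 0 1 0;0.025 0.084 0 0 0 1 0;0.025 0.084 0 0 0 1 0;0.025 0.084 0 0 0 1 0;0.025 0.084 0 0 0 1 0;0 0 -0.27 0 0 0 0;0 0 -0.27 0 0 0 0;0 0 -0.27 0 0 0 0;0 0 -0.26 0 0 0 0;0 0 0 0 0 0 0;0 0 0 0 0 0 0"

```text
time_s: 16.45
tcp_pos: [554.2, 50.5, 35.2]
eef_rot: [-1.892, -2.507, 0.001]
wrist_force: [1.5, 1.1, 0.7]
finger_gap: 0.0
finger_force: 0.0
```

```bash
python3 ana.py w15;python3 kn.py w15b; python3 - <<'E'
from h import *
s=get_state();R=cv2.Rodrigues(s["eef_rot"])[0];print("n fix",(Rf.T@R[:2,0]).round(3))
E
```

```text
alpha deg 1.948503939089919 tcp [[-90.5 -56.7  35.2]] [1.5 1.1 0.7]
fence deg 2.0552267924170367
37.03966245543675 [-0.1  0.1  0.1] knob 1562 [[-56.8, -65.1, 72.7], [-47.6, -57.1, 84.8], [-41.0, -48.6, 87.3]]
n fix [ 0.999 -0.036]
```

apply_moves:
  motion: "-0.0124 0.038 0 0 0 0 0;-0.0124 0.038 0 0 0 0 0;-0.0124 0.038 0 0 0 0 0;-0.0062 0.019 0 0 0 0 0;-0.0031 0.0095 0 0 0 0 0;-0.0031 0.0095 0 0 0 0 0"

```text
time_s: 17.15
tcp_pos: [549.0, 71.0, 36.4]
eef_rot: [1.886, 2.503, -0.002]
wrist_force: [4.9, -13.3, 0.5]
finger_gap: 0.0
finger_force: 7.0
```

```bash
python3 ana.py w16
```

```text
alpha deg 0.1503515531102261 tcp [[-69.3 -58.1  36.4]] [  4.9 -13.3   0.5]
fence deg -1.3922777421829553
```

apply_moves:
  motion: "-0.0031 0.0095 0 0 0 0 0;-0.0031 0.0095 0 0 0 0 0"

```text
time_s: 17.4
tcp_pos: [549.0, 71.2, 36.5]
eef_rot: [1.882, 2.501, -0.007]
wrist_force: [6.6, -23.6, -1.8]
finger_gap: -0.1
finger_force: 12.0
```

apply_moves:
  motion: "-0.0031 0.0095 0 0 0 0 0;0 0 0 0 0 0 0;0 0 0 0 0 0 0;0 0 0 0 0 0 0"

```text
time_s: 17.8
tcp_pos: [549.0, 71.2, 36.6]
eef_rot: [1.881, 2.499, -0.008]
wrist_force: [8.4, -23.9, -2.0]
finger_gap: 0.1
finger_force: 12.5
```

```bash
python3 ana.py w17
```

```text
alpha deg -0.12017470400302314 tcp [[-69.2 -58.2  36.6]] [  8.4 -23.9  -2. ]
fence deg -2.148607354556278
```

Hard stop reached: TCP did not move between 13 and 24 N. Releasing slowly.

apply_moves:
  motion: "0.001 -0.0032 0 0 0 0 0;0.001 -0.0032 0 0 0 0 0;0.001 -0.0032 0 0 0 0 0;0.001 -0.0032 0 0 0 0 0;0.001 -0.0032 0 0 0 0 0;0.001 -0.0032 0 0 0 0 0;0.001 -0.0032 0 0 0 0 0;0.001 -0.0032 0 0 0 0 0;0.001 -0.0032 0 0 0 0 0;0.001 -0.0032 0 0 0 0 0"

```text
time_s: 18.85
tcp_pos: [549.0, 70.9, 36.4]
eef_rot: [1.888, 2.504, -0.001]
wrist_force: [3.3, -7.7, 0.3]
finger_gap: 0.1
finger_force: 3.9
```

```bash
python3 ana.py w18
```

```text
alpha deg 0.05818584501331172 tcp [[-69.4 -58.   36.4]] [ 3.3 -7.7  0.3]
fence deg -1.7990733011514
```

apply_moves:
  motion: "0.001 -0.0032 0 0 0 0 0;0.001 -0.0032 0 0 0 0 0;0.001 -0.0032 0 0 0 0 0;0.001 -0.0032 0 0 0 0 0;0.001 -0.0032 0 0 0 0 0;0.001 -0.0032 0 0 0 0 0;0.001 -0.0032 0 0 0 0 0;0.001 -0.0032 0 0 0 0 0;0.001 -0.0032 0 0 0 0 0;0.001 -0.0032 0 0 0 0 0;0.0062 -0.019 0 0 0 0 0;0.0062 -0.019 0 0 0 0 0"

```text
time_s: 20.1
tcp_pos: [550.3, 62.2, 35.0]
eef_rot: [-1.892, -2.508, 0.0]
wrist_force: [0.1, -0.8, -0.7]
finger_gap: -0.2
finger_force: 0.0
```

```bash
python3 ana.py w19; python3 kn.py w19b
```

```text
alpha deg 0.002613988970344069 tcp [[-78.2 -56.7  35. ]] [ 0.1 -0.8 -0.7]
fence deg -3.08703663038294
35.07142545750431 [-0.2 -0.3  0.1] knob 1585 [[-53.9, -65.1, 70.8], [-44.4, -57.0, 84.7], [-38.4, -48.5, 87.3]]
```

Released cleanly: the lever stays at 0.0° from the fixture axis. Now I pull clear and make a final check.

apply_moves:
  motion: "0.03 -0.1 0 0 0 0 0;0.03 -0.1 0 0 0 0 0;0 0 0.25 0 0 0 0;0 0 0.3 0 0 0 0;0 -0.1 0.3 0 0 0 0;0 -0.2 0.2 0 0 0 0;0 0 0 0 0 0 0;0 0 0 0 0 0 0;0 0 0 0 0 0 0"

```text
time_s: 21.1
tcp_pos: [558.4, -12.9, 190.6]
eef_rot: [-1.891, -2.505, 0.002]
wrist_force: [-0.2, 0.1, -0.9]
finger_gap: -0.4
finger_force: 0.0
```

```bash
python3 ana.py w20; python3 kn.py w20b; python3 - <<'E'
from h import *
for n,A in(("w",fix(np.load("w20.npz")["W"])),("s",fix(world(snapshot("side"))))):
    x,y,z=A[...,0],A[...,1],A[...,2]
    m=(x>-18)&(x<6)&(y<83)&(y>-95)&(z>47)&(z<53)
    print(n,m.sum(),np.percentile(y[m],[1,99]) if m.any() else '')
    m=(x>-20)&(x<7)&(y>74)&(y<100)&(z<30)&(z>8);print(" low pts between valve and stop",m.sum(),np.percentile(y[m],[5,50,95]).round(1) if m.any() else '')
E
```

```text
alpha deg -0.156487504024502 tcp [[-152.   -41.1  190.6]] [-0.2  0.1 -0.9]
190.2296413780307 [ 0.5  0.3 -0.3] knob 415 [[-56.5, -64.7, 79.5], [-48.3, -56.3, 85.1], [-40.4, -48.2, 87.7]]
w 4383 [-44.65741568  81.61697728]
 low pts between valve and stop 0 
s 589 [-43.01058573  81.7598277 ]
 low pts between valve and stop 16 [86.6 87.  89.3]
```

View pics/w20.png

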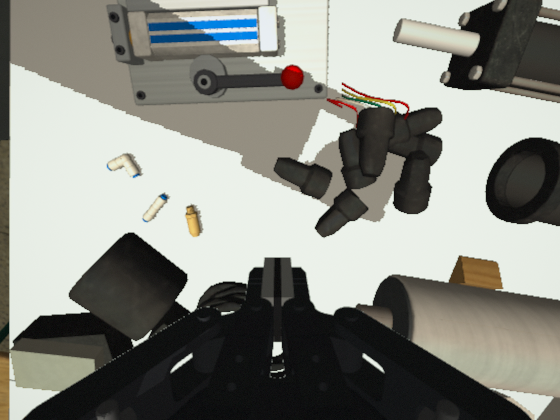

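The final view shows the lever from (205,80) to (292,77), lying parallel to the valve. The valve end at column 130 meets the stop block, and the bystanders have not moved.

```bash
python3 -c "
from station import *
print(finish_job())"
```

```text
the job is handed in; nothing more can be done
None
```

The valve is against the brass stop and the lever is clamped at its hard stop alongside it. I handed the job in at about 21 s with the robot clear. The real fingertips sat about 33 mm above the reported TCP, so my first push passed over the valve without moving it; the lever relaxed about 2° after its first push, so I pushed it again.

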